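# Load the kiln carrier in reverse order

## Task

Move the four white pots from the tiles of the wooden drying rack to the discs of the steel kiln carrier, in reverse order: the pot that now stands nearest the drying rack's handle goes on the disc farthest from the carrier's handle, the next one on the next disc, and so on, so that the last pot ends nearest the carrier's handle. Leave each pot upright in the middle of its disc; set the pots down gently and do not drop or knock over any of them.

Things in the scene. Friction and masses are not known exactly. Their poses are not given: they have to be found in the camera images.
- pot_bottle: Bottle vase, 118 mm tall: foot 50 mm across, tapering from 12 mm up to a narrow straight neck 25 mm across between 85 and 118 mm above its underside, with a small dark mouth. Loose, unglazed white ceramic, upright at the start on its own tile on the drying rack; origin at the centre of its underside, z up.
- pot_cup: Footed cup, 80 mm tall: solid stem 42 mm across up to 22 mm, flaring to a round bowl with straight sides 58 mm across between 42 and 80 mm above its underside; open, walls 5 mm. Loose, unglazed white ceramic, upright at the start on its own tile on the drying rack; origin at the centre of its underside, z up.
- pot_square: Square slab-built pot, 44 x 44 mm and 78 mm tall, straight sides parallel to its x and y axes, open, walls 5 mm; turned up to 0.25 rad against the rack. Loose, unglazed white ceramic, upright at the start on its own tile on the drying rack; origin at the centre of its underside, z up.
- pot_jar: Squat round jar, 58 mm tall: foot 44 mm across, straight belly 55 mm across between 10 and 42 mm above its underside, a sloping shoulder and a collar 36 mm across with a dark mouth. Loose, unglazed white ceramic, upright at the start on its own tile on the drying rack; origin at the centre of its underside, z up.
- tile_bottle: Thin square terracotta tile, 66 x 66 x 6 mm, fixed on top of the drying rack; the bottle vase stands on its middle (to 3 mm) at the start, so the tile keeps that pot's starting place. All four tiles look alike and lie in one row, 80 mm apart. Origin at the centre of its underside; its upper face is 36 mm above the table. Its sides are parallel to the rack's.
- tile_cup: Thin square terracotta tile, 66 x 66 x 6 mm, fixed on top of the drying rack; the footed cup stands on its middle (to 3 mm) at the start, so the tile keeps that pot's starting place. All four tiles look alike and lie in one row, 80 mm apart. Origin at the centre of its underside; its upper face is 36 mm above the table. Its sides are parallel to the rack's.
- tile_square: Thin square terracotta tile, 66 x 66 x 6 mm, fixed on top of the drying rack; the square pot stands on its middle (to 3 mm) at the start, so the tile keeps that pot's starting place. All four tiles look alike and lie in one row, 80 mm apart. Origin at the centre of its underside; its upper face is 36 mm above the table. Its sides are parallel to the rack's.
- tile_jar: Thin square terracotta tile, 66 x 66 x 6 mm, fixed on top of the drying rack; the squat jar stands on its middle (to 3 mm) at the start, so the tile keeps that pot's starting place. All four tiles look alike and lie in one row, 80 mm apart. Origin at the centre of its underside; its upper face is 36 mm above the table. Its sides are parallel to the rack's.
- drying_rack: Wooden board, 84 mm (x) by 330 mm (y), top 30 mm above the table, fixed, standing roughly across in front of the robot; four terracotta tiles on it in a row at y = -120, -40, 40 and 120 mm. A flat dark wooden loop handle sticks out 46 mm at its +y end only. Origin on the table under its centre, z up.
- kiln_carrier: Dark steel board, 84 (x) by 330 (y) mm, fixed, roughly parallel to the drying rack, 150 to 190 mm nearer or farther. Four pale round discs, 64 mm across, upper face 36 mm above the table (6 above the board), empty at the start, in a row at x = 0, y = -120, -40, 40, 120 mm. A flat steel loop handle sticks out 46 mm at its +y end only. Origin on the table under its centre, z up.
Not all that is in view belongs to the job. What is shaped like the pot_jar but blue is not meant.

How it is judged:
By the outcome, as a careful person would: the job done as asked, in the order asked, and still so for the second after the job is handed in, with the robot touching nothing.
It also fails if it takes over 99 s, if anything falls off the work surface, if the arm or the gripper's body presses on something with over 40 N, if the wrist force passes 120 N, or if a joint passes its speed limit or range.

## Robot

A 6-joint arm with a two-finger parallel gripper is mounted at the origin on the work surface. World frame = base frame: x ahead of the robot, y to its left, z up, the work surface at z = 0. Lengths are in mm, angles in rad, forces in N, time in s.
With the tool pointing down it reaches from about 275 to 750 mm from the base axis. Payload 10.2 kg.
Tool frame: the origin (TCP) lies on the front face of the gripper's body, between the roots of the fingers; the fingertips stand 73 mm ahead of it and the grasp point (between the pads) lies 54 mm ahead of it; z points along the fingers, y is the line along which they close (so a half turn about z gives the same grasp; the last joint's range is limited). The gripper opens to 85 mm and grips with 20 to 120 N. Pads are 22 mm wide; open, the fingers measure 114 mm over their backs; the gripper's body (76 mm by 85 mm) begins 54 mm behind the grasp point. The pads swing forward as they close: fully open they stand 13 mm farther back than shut.
Start: joints at [-1.534, 0.313, 1.498, -0, 1.331, -0.223], TCP at [134.852, -507.392, 303.894] pointing down, gripper open.
Joint ranges: [-2.94, 2.94], [-0.97, 2.17], [0.19, 2.56], [-1.23, 4.37], [0.02, 3.11], [-2.88, 2.88]. Speed limits (rad/s): [2.39, 2.39, 3.01, 3.14, 3.14, 3.14].

## Interface

Orientations are given as a unit quaternion [x, y, z, w].
In Python, from bench import robot gives the robot as it stands. The module is installed in compiled form; this text tells all that it offers.
- The arm moves only by the shell command python3 -m creep 'ROWS'. ROWS is JSON, one flat list of numbers, 5 for each row, row after row: the finger opening in mm, from 0 to 85.4, then the shift along the tool's x, y, z in units of 50 mm (1.0 is 50 mm), then the turn about the tool's z in units of 8 degrees (1.0 is 8 degrees). A call has 1 to 12 rows; each row is the pose to reach, as a shift and turn from the pose commanded when the call began, along the tool's axes at that moment; what a row does not reach only later rows make up. A row lasts 1/10 s, in which the tool goes at most 50 mm and 8.59 degrees, less where a joint would pass 70% of its speed; a pose out of reach is approached as far as the arm can. A call with a gripper value outside its range is refused whole. The fingers move at their own pace and stop on an object; the grip force is fixed at half the most. Time passes only in rows, so rows that repeat a pose let the fingers close. It gives the time, the measured TCP pose, the force, the opening and the grip force at its end, in the units of the state.
- robot.observe(): the state, without advancing time (a new reading comes with each control period).
- robot.camera(name): name is "scene" or "top" or "wrist"; returns a dict with "color" (420x560x3 uint8, red, green, blue), "intrinsics" (3x3 intrinsics, pixels), "R" (3x3) and "t" (3): a world point X has camera coordinates R X + t. Camera axes: x right, y down, z forward; pixel columns grow to the right and rows downward; lengths in mm; the calibration is good to about 2 mm. A picture is of the moment at which its call begins. There is no depth.
- robot.job_done(): hands the job in; it is judged then, once.
Trained networks look in the newest picture that a camera, given by its name, has taken for a name from the list of things; names that differ only in an ending like _2 or _b are one class to them, and where a whole thing is asked for, a point or a joint stands for the part that bears it (a point fixed in the world has none). Each returns a list of dicts, best first, with "score" (0 to 1); they miss things now and then, are a little off and sometimes report something else, mostly with a low value. They report only what shows in the picture. A call takes as long as a camera call. They do not tell look-alikes from the thing itself.
- robot.find_in(camera, thing): "bbox" ([centre column, centre row, width, height] in pixels, round what is visible of it).
- robot.silhouettes(camera, thing): "pixels" (420x560 bool, what is visible of it) and "bbox" ([centre column, centre row, width, height] in pixels, round what is visible of it).
- robot.pinpoint(camera, thing): "point" ([row, column] in pixels: a listed point, or the origin of a listed thing).
The state is a dict: "t": time; "joints": joint angles; "joint_vel": joint speeds; "tau": joint torques, N m; "tool_pos": TCP position; "eef_rot": TCP orientation; "ft_force": force on the tool from outside, world axes, zero at the start; "moment": the same for the moment, N m; "finger_gap": finger opening in mm; "finger_force": force on a finger pad.
Only numpy, scipy, OpenCV 4.12 (cv2) and the standard library are available. Lean on these libraries where they do the work, as an engineer would, in place of code of your own. Each camera call takes 0.05 s, during which the arm holds its last target. There are 200 camera calls.

## Working session

There is one attempt and no reset: what is moved stays moved. The work goes in short steps, Python scripts to look and compute and a shell command to move; the robot and the scene stay as the last step left them, time stands still between calls to the robot, and variables do not carry over. Pictures are saved under pics/ and viewed, at most 14 in all, crops included, and the job is handed in when it is done.

```bash
mkdir -p pics; python3 - <<'E'
from bench import robot
import cv2,numpy as np
s=robot.observe();print(s['t'],s['tool_pos'],s['eef_rot'],s['finger_gap'])
for n in("top","scene"):
    c=robot.camera(n);cv2.imwrite(f"pics/{n}0.png",c["color"][:,:,::-1])
    print(n,c["intrinsics"],c["R"],c["t"])
    for th in["pot_bottle","pot_cup","pot_square","pot_jar","drying_rack","kiln_carrier"]:
        print(th,[(np.round(d["point"],1).tolist(),round(d["score"],2)) for d in robot.pinpoint(n,th)])
E
```

```text
0.0 [ 134.84963152 -507.21300094  303.3286669 ] [ 9.91576212e-01  1.29522906e-01  7.48144310e-05 -6.53237129e-04] 85.20989939804424
top [[475.29514141   0.         269.54053454]
 [  0.         475.29514141 209.88384268]
 [  0.           0.           1.        ]] [[-0.03556725 -0.99935871  0.00414   ]
 [-0.97226796  0.03364432 -0.23143696]
 [ 0.23114925 -0.01225676 -0.97284109]] [ 57.08633144 560.73640629 670.44267318]
pot_bottle [([283.2, 241.9], 0.74)]
pot_cup [([275.3, 291.2], 0.8), ([280.3, 268.4], 0.41)]
pot_square [([266.7, 337.5], 0.93), ([275.1, 289.6], 0.3)]
pot_jar [([290.1, 189.1], 0.79), ([223.9, 137.0], 0.66)]
drying_rack [([280.3, 265.5], 0.69), ([269.2, 340.3], 0.4)]
kiln_carrier [([183.6, 307.6], 0.94)]
scene [[440.96316952   0.         286.72042481]
 [  0.         440.96316952 217.47640878]
 [  0.           0.           1.        ]] [[-0.36869573  0.92951724  0.00782024]
 [ 0.6052885   0.24645735 -0.75689141]
 [-0.70547097 -0.27432912 -0.65349387]] [ 175.83451193 -274.56108368 1310.03343958]
pot_bottle [([211.2, 324.2], 0.86), ([219.4, 367.6], 0.17)]
pot_cup [([208.7, 291.9], 0.76)]
pot_square [([200.4, 257.0], 0.91)]
pot_jar [([283.9, 393.1], 0.84), ([219.2, 368.5], 0.67)]
drying_rack [([221.7, 311.0], 0.77)]
kiln_carrier [([267.0, 245.9], 0.91)]
```

View pics/top0.png

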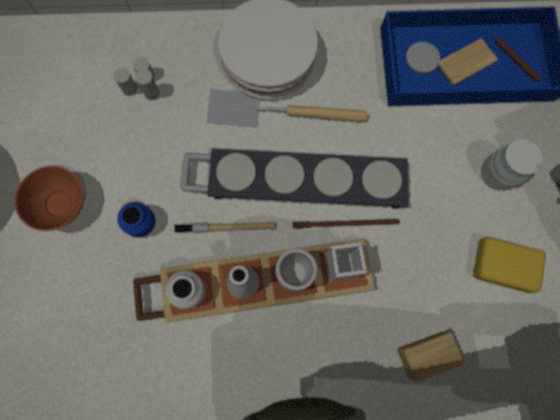

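View pics/scene0.png

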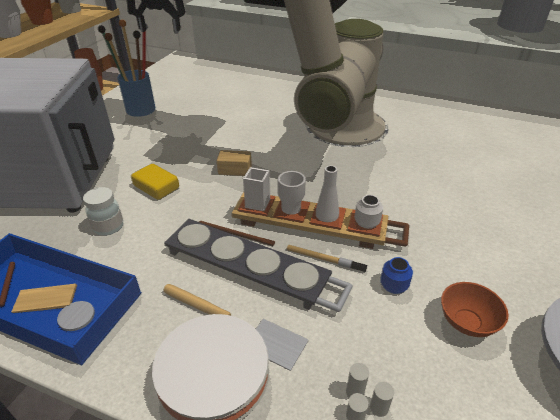

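```bash
cat > h.py <<'E'
from bench import robot
import cv2,numpy as np
def proj(c,X):
    p=(np.asarray(X,float)@c["R"].T+c["t"])@c["intrinsics"].T
    return p[...,:2]/p[...,2:]
def unproj(c,uv,z):
    d=c["R"].T@np.linalg.solve(c["intrinsics"],[uv[0],uv[1],1]);o=-c["R"].T@c["t"]
    return (o+d*(z-o[2])/d[2])[:2]
# rectified picture of plane z: x 250..650 rows (top=650), y 200..-300 columns; 1.5 px/mm
S=1.5;X1=600;Y1=250
def rect(c,z,w=500,h=350):
    P=[[X1,Y1,z],[X1,Y1-w,z],[X1-h,Y1-w,z],[X1-h,Y1,z]]
    H=cv2.getPerspectiveTransform(proj(c,P).astype(np.float32),np.float32([[0,0],[w*S,0],[w*S,h*S],[0,h*S]]))
    return cv2.warpPerspective(c["color"],H,(int(w*S),int(h*S)),flags=cv2.INTER_CUBIC)
def w(u,v): return np.array([X1-v/S,Y1-u/S])
E
python3 - <<'E'
from h import *
for n in("top","scene"):
    c=robot.camera(n)
    for th in["pot_bottle","pot_cup","pot_square","pot_jar"]:
        d=robot.pinpoint(n,th)[0]["point"];print(n,th,unproj(c,d[::-1],36).round(1))
    for th in["kiln_carrier","drying_rack"]:
        d=robot.pinpoint(n,th)[0]["point"];print(n,th,unproj(c,d[::-1],0).round(1))
    m=rect(c,36);cv2.imwrite(f"pics/rect_{n}.png",m[:,:,::-1])
    # discs: bright pale components inside the carrier silhouette
    hsv=cv2.cvtColor(m,cv2.COLOR_RGB2HSV);g=((hsv[...,1]<60)&(hsv[...,2]>95)).astype(np.uint8)
    k,_,st,ce=cv2.connectedComponentsWithStats(g,connectivity=4)
    for i in range(1,k):
        if 2000<st[i,4]<14000: print("  comp",w(*ce[i]).round(1),st[i,2:5])
E
```

```text
top pot_bottle [453.4  82.4]
top pot_cup [461.7   5.1]
top pot_square [468.2 -70.3]
top pot_jar [442.9 166.4]
top kiln_carrier [622.4 -29.6]
top drying_rack [457.8  46.3]
  comp [485.1 -84.7] [  85   83 3151]
  comp [446.2 176.5] [  85   89 3708]
scene pot_bottle [451.7  83.3]
scene pot_cup [461.4   5. ]
scene pot_square [463.  -73.8]
scene pot_jar [594.1 252. ]
scene kiln_carrier [630.5 -24.2]
scene drying_rack [459.3  53.2]
  comp [454.8 227.7] [  54   61 2522]
```

View pics/rect_top.png

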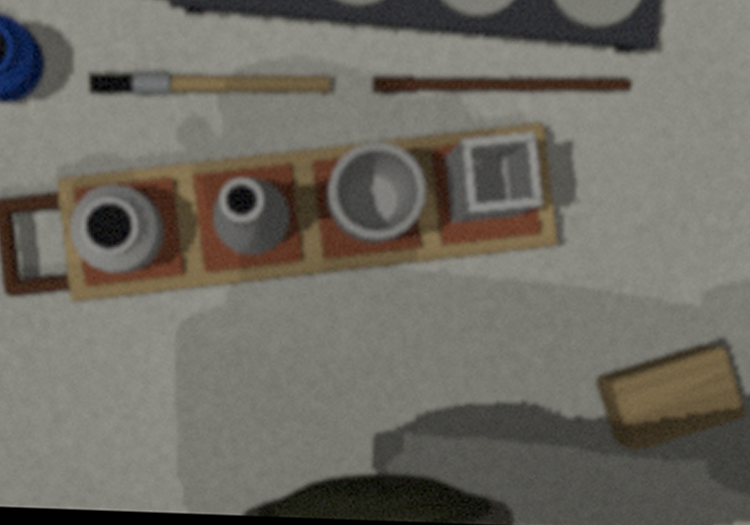

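```bash
sed -i 's/X1=600/X1=690/' h.py; python3 - <<'E'
from h import *
from scipy.optimize import minimize
T=np.array([-120,-40,40,120.])
def place(p,q): 
    c,s=np.cos(p[2]),np.sin(p[2]);return np.c_[p[0]+c*q[:,0]-s*q[:,1],p[1]+s*q[:,0]+c*q[:,1]]
for n in("top","scene"):
    c=robot.camera(n);m=rect(c,36);hsv=cv2.cvtColor(m,cv2.COLOR_RGB2HSV).astype(int)
    v,u=np.mgrid[:m.shape[0],:m.shape[1]];W=np.dstack([X1-v/S,Y1-u/S])
    terra=((hsv[...,0]<=9)|(hsv[...,0]>=172))&(hsv[...,1]>110)
    pale=(hsv[...,1]<70)&(hsv[...,2]>80)
    def loc(p):
        d=W-p[:2];cc,s=np.cos(p[2]),np.sin(p[2]);return d[...,0]*cc+d[...,1]*s,-d[...,0]*s+d[...,1]*cc
    sg=lambda a:1/(1+np.exp(-np.clip(a,-30,30)))
    def tile(p):
        x,y=loc(p);on=sum(sg((33-np.maximum(abs(x),abs(y-t)))/1.) for t in T)
        near=(abs(x)<42)&(abs(y)<163)
        return -((on-.5)*terra*near).sum()
    def disc(p):
        x,y=loc(p);on=sum(sg((32-np.hypot(x,y-t))/1.) for t in T)
        near=(abs(x)<41)&(abs(y)<163)
        return -((on-.5)*(pale*2.-1)*near).sum()
    for f,p0 in((tile,[457,48,.085]),(disc,[625,-27,-.06])):
        b=min((minimize(f,np.array(p0)+[0,dy,da],method="Nelder-Mead",options=dict(initial_simplex=np.array(p0)+[0,dy,da]+np.array([[0,0,0],[8,0,0],[0,8,0],[0,0,.05]]),maxfev=150)) for dy in(0,8) for da in (0,.03)),key=lambda r:r.fun)
        print(n,f.__name__,b.x.round(3),b.fun.round(),"\n",place(b.x,np.c_[0*T,T]).round(1).tolist())
        uv=((X1,Y1)-place(b.x,np.c_[0*T,T]))*S
        for q in uv: cv2.circle(m,(int(q[1]),int(q[0])),int(32*S) if f is disc else 3,(0,255,0),1)
        if f is tile:
            for t in T:
                q=((X1,Y1)-place(b.x,np.array([[33,t-33],[33,t+33],[-33,t+33],[-33,t-33]])))*S
                cv2.polylines(m,[q[:,::-1].round().astype(int)],True,(0,255,0),1)
    cv2.imwrite(f"pics/fit_{n}.png",m[:,:,::-1])
E
python3 -c "
import cv2,numpy as np
a=[cv2.resize(cv2.imread(f'pics/fit_{n}.png')[:450],None,fx=.66,fy=.66) for n in('top','scene')]
cv2.imwrite('pics/fit2.png',np.vstack(a))"
```

```text
top tile [4.58866e+02 4.53430e+01 1.12000e-01] -3362.0 
 [[472.3, -73.9], [463.3, 5.6], [454.4, 85.1], [445.5, 164.6]]
top disc [ 6.23803e+02 -2.86170e+01 -8.90000e-02] -25830.0 
 [[613.2, -148.1], [620.3, -68.5], [627.3, 11.2], [634.4, 90.9]]
scene tile [4.63681e+02 4.70420e+01 1.15000e-01] -5144.0 
 [[477.4, -72.2], [468.3, 7.3], [459.1, 86.8], [449.9, 166.3]]
scene disc [ 6.28611e+02 -2.66070e+01 -1.00000e-01] -21889.0 
 [[616.7, -146.0], [624.6, -66.4], [632.6, 13.2], [640.6, 92.8]]
```

View pics/fit2.png

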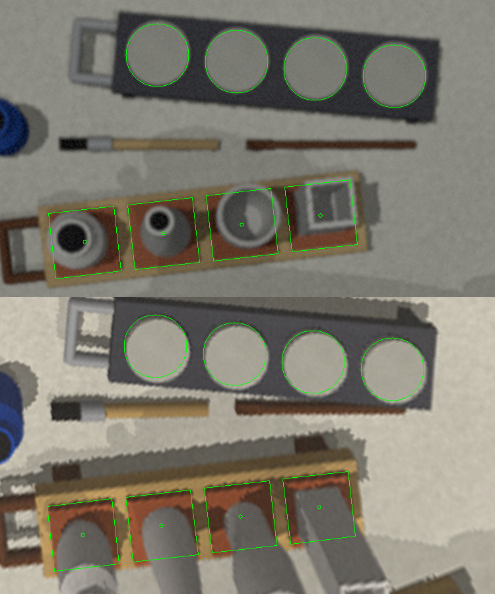

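```bash
cat >> h.py <<'E'
RACK=(461.0,46.2,.113);CAR=(626.2,-27.6,-.095)
def slot(b,t): return b[0]-np.sin(b[2])*t, b[1]+np.cos(b[2])*t
def go(x,y,z,a):
    """row to bring TCP to x,y,z with tool y at world angle a"""
    from scipy.spatial.transform import Rotation as Ro
    s=robot.observe();M=Ro.from_quat(s["eef_rot"]).as_matrix()
    d=M.T@(np.array([x,y,z])-s["tool_pos"])/50
    cur=np.arctan2(M[1,1],M[0,1]);t=-np.degrees(a-cur)/8
    print("row",d.round(3),"turn",round((t+22.5)%45-22.5,3), "tool",s["tool_pos"].round(1),"yaw_y",cur.round(4),"t",s["t"])
E
python3 -c "
from h import *
go(430,46,330,.113)"
```

```text
row [ 8.548 -9.18  -0.522] turn -10.199 tool [ 134.8 -507.4  303.9] yaw_y -1.311 t 1.5
```

```bash
python3 -m creep '[85,8.55,-9.18,-0.52,-10.2, 85,8.55,-9.18,-0.52,-10.2, 85,8.55,-9.18,-0.52,-10.2, 85,8.55,-9.18,-0.52,-10.2, 85,8.55,-9.18,-0.52,-10.2, 85,8.55,-9.18,-0.52,-10.2, 85,8.55,-9.18,-0.52,-10.2, 85,8.55,-9.18,-0.52,-10.2, 85,8.55,-9.18,-0.52,-10.2, 85,8.55,-9.18,-0.52,-10.2, 85,8.55,-9.18,-0.52,-10.2, 85,8.55,-9.18,-0.52,-10.2]'; python3 -c "
from h import *
go(430,46,330,.113)"
```

```text
t: 2.7
tool_pos: [417.5, 23.8, 329.1]
eef_rot: [0.666, 0.746, 0.0, 0.0]
ft_force: [1.2, -1.0, 0.7]
finger_gap: 84.9
finger_force: 0.0
row [ 0.414  0.298 -0.017] turn 0.004 tool [417.5  23.8 329.1] yaw_y 0.1136 t 2.7
```

```bash
python3 -m creep '[85,0.41,0.3,0,0, 85,0.41,0.3,0,0, 85,0.41,0.3,0,0]' >/dev/null; python3 - <<'E'
from h import *
c=robot.camera("wrist");cv2.imwrite("pics/wrist0.png",c["color"][:,:,::-1])
print(c["R"].round(3),c["t"].round(1),-c["R"].T@c["t"],c["intrinsics"].round(1))
np.savez("w0.npz",**c)
go(430,46,330,.113)
E
```

```text
[[ 0.994  0.113 -0.001]
 [ 0.108 -0.943  0.314]
 [ 0.035 -0.313 -0.949]] [-431.6  -52.7  403.3] [420.54992735 125.2555883  398.94007995] [[299.9   0.  280.7]
 [  0.  299.9 213.3]
 [  0.    0.    1. ]]
row [ 0.055  0.019 -0.027] turn 0.0 tool [429.4  43.1 328.7] yaw_y 0.113 t 3.05
```

View pics/wrist0.png

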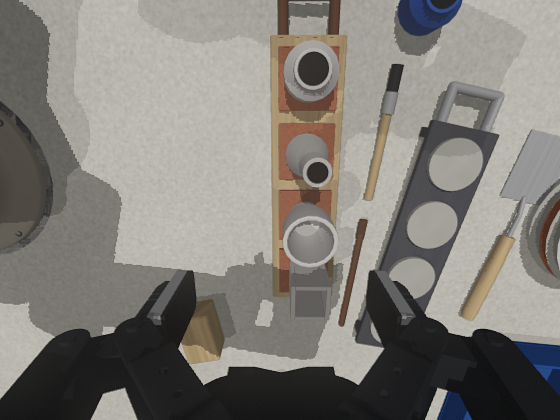

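```bash
python3 - <<'E'
from h import *
from scipy.optimize import minimize
c=dict(np.load("w0.npz"))
m=rect(c,36);hsv=cv2.cvtColor(m,cv2.COLOR_RGB2HSV).astype(int)
v,u=np.mgrid[:m.shape[0],:m.shape[1]];W=np.dstack([X1-v/S,Y1-u/S])
terra=((hsv[...,0]<=9)|(hsv[...,0]>=172))&(hsv[...,1]>90)
pale=(hsv[...,1]<70)&(hsv[...,2]>90)
def loc(p):
    d=W-p[:2];cc,s=np.cos(p[2]),np.sin(p[2]);return d[...,0]*cc+d[...,1]*s,-d[...,0]*s+d[...,1]*cc
sg=lambda a:1/(1+np.exp(-np.clip(a,-30,30)))
def tile(p):
    x,y=loc(p);on=sum(sg(33-np.maximum(abs(x),abs(y-t))) for t in(-40,40,120))
    return -((on-.5)*terra*(abs(x)<42)&True if 0 else (on-.5)*terra*((abs(x)<42)&(y>-78)&(y<163))).sum()
def disc(p):
    x,y=loc(p);on=sum(sg(32-np.hypot(x,y-t)) for t in(40,120))
    return -((on-.5)*(pale*2.-1)*((abs(x)<41)&(y>4)&(y<160))).sum()
for f,p0 in((tile,[461,46,.113]),(disc,[626,-27.6,-.095])):
    p0=np.array(p0);b=minimize(f,p0,method="Nelder-Mead",options=dict(initial_simplex=p0+np.array([[0,0,0],[6,0,0],[0,6,0],[0,0,.03]]),maxfev=200));print(f.__name__,b.x.round(3),b.fun)
    for t in(-40,40,120):
        q=((X1,Y1)-np.array([[slot(b.x,t)]]))[0,0]*S;cv2.circle(m,(int(q[1]),int(q[0])),int(32*S),(0,255,0),1)
cv2.imwrite("pics/wfit.png",m[:,:,::-1])
# rims at rim height, top + wrist
ct=robot.camera("top")
for n,t,h,r in(("jar",120,58,18),("bottle",40,118,12.5),("cup",-40,80,29),("square",-120,78,22)):
    z=36+h
    for nm,cc in(("top",ct),("wrist",c)):
        x0,y0=slot(RACK,t);k=4;q=45
        P=[[x0+q,y0+q,z],[x0+q,y0-q,z],[x0-q,y0-q,z],[x0-q,y0+q,z]]
        H=cv2.getPerspectiveTransform(proj(cc,P).astype(np.float32),np.float32([[0,0],[2*q*k,0],[2*q*k,2*q*k],[0,2*q*k]]))
        im=cv2.warpPerspective(cc["color"],H,(2*q*k,2*q*k),flags=cv2.INTER_CUBIC);cv2.drawMarker(im,(q*k,q*k),(255,0,0),0,20)
        if n!="square": cv2.circle(im,(q*k,q*k),int(r*k),(0,255,0),1)
        else: cv2.polylines(im,[cv2.boxPoints(((q*k,q*k),(44*k,44*k),-np.degrees(.113))).astype(int)],True,(0,255,0),1)
        cv2.imwrite(f"pics/rim_{n}_{nm}.png",im[:,:,::-1])
M=np.vstack([np.hstack([cv2.resize(cv2.imread(f"pics/rim_{n}_{nm}.png"),(200,200)) for n in("jar","bottle","cup","square")]) for nm in("top","wrist")])
cv2.imwrite("pics/rims.png",M)
E
```

```text
tile [4.59085e+02 4.69230e+01 1.14000e-01] -4572.792657701537
disc [ 6.22705e+02 -2.73850e+01 -9.10000e-02] -11726.385066310688
```

View pics/rims.png

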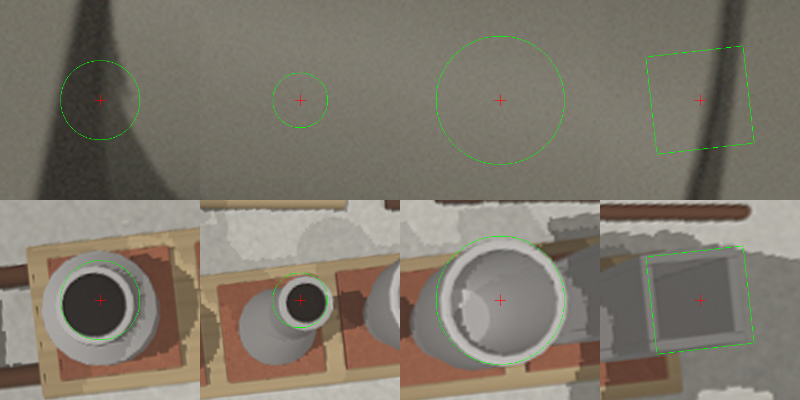

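View pics/wfit.png

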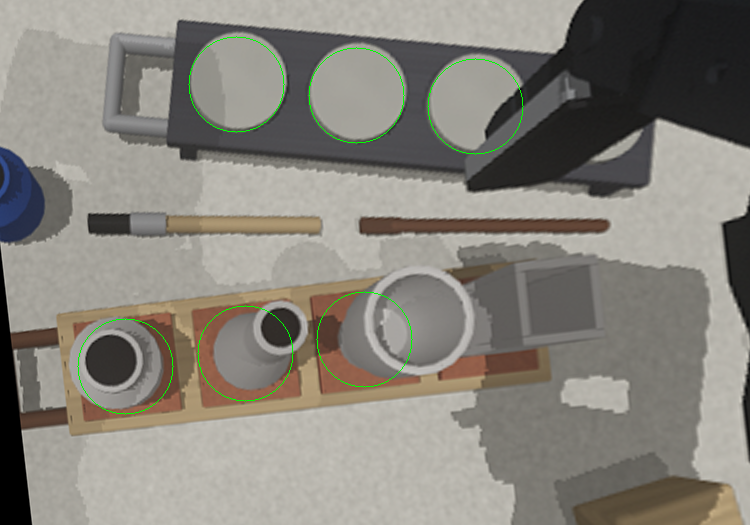

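```bash
sed -i 's/^RACK=.*/RACK=(460.0,46.4,.1135);CAR=(625.0,-27.2,-.093)/' h.py; cat >> h.py <<'E'
OFF=dict(jar=1.5,bottle=-2,cup=-1.5,square=0)
SL=dict(jar=120,bottle=40,cup=-40,square=-120)
def pick(n,z): x,y=slot(RACK,SL[n]+OFF[n]);print(n,x,y);go(x,y,z,RACK[2])
def put(n,z): x,y=slot(CAR,-SL[n]);print(n,x,y);go(x,y,z,CAR[2])
E
python3 -c "
from h import *
pick('jar',200);pick('jar',120);put('jar',200)"
```

```text
jar 446.2393391761538 167.11824308567063
row [2.432 0.615 2.575] turn -0.01 tool [429.3  42.8 328.7] yaw_y 0.1121 t 3.1
jar 446.2393391761538 167.11824308567063
row [2.433 0.615 4.175] turn -0.01 tool [429.3  42.8 328.7] yaw_y 0.1121 t 3.1
jar 613.8560801845488 -146.68143391818995
row [-4.179  3.244  2.575] turn 1.469 tool [429.3  42.8 328.7] yaw_y 0.1121 t 3.1
```

```bash
python3 -m creep '[85,2.43,0.615,1.5,0, 85,2.43,0.615,1.5,0, 85,2.43,0.615,1.5,0, 85,2.43,0.615,2.6,0, 85,2.43,0.615,2.6,0,  85,2.43,0.615,2.6,0, 85,2.43,0.615,2.6,0]'; python3 -c "
from h import *
pick('jar',120)"
```

```text
t: 3.8
tool_pos: [447.4, 166.9, 200.9]
eef_rot: [0.667, 0.745, 0.001, 0.001]
ft_force: [-0.1, -0.5, 0.7]
finger_gap: 84.8
finger_force: 0.0
jar 446.2393391761538 167.11824308567063
row [ 0.007 -0.029  1.618] turn -0.015 tool [447.4 166.9 200.9] yaw_y 0.1114 t 3.8
```

```bash
python3 -m creep '[85,0,-0.02,0.6,0, 85,0,-0.02,1.1,0, 85,0,-0.02,1.5,0, 85,0,-0.02,1.6,0, 85,0,-0.02,1.6,0, 40,0,-0.02,1.6,0, 40,0,-0.02,1.6,0, 40,0,-0.02,1.6,0, 40,0,-0.02,1.6,0, 40,0,-0.02,1.6,0, 40,0,-0.02,1.6,0, 40,0,-0.02,1.6,0]';python3 -c "
from h import *
put('jar',220)"
```

```text
t: 5.0
tool_pos: [445.9, 167.7, 120.2]
eef_rot: [0.666, 0.746, 0.001, 0.001]
ft_force: [-2.7, -1.8, 10.3]
finger_gap: 53.3
finger_force: 63.0
jar 613.8560801845488 -146.68143391818995
row [-6.627  2.63  -1.99 ] turn 1.478 tool [445.9 167.7 120.2] yaw_y 0.1134 t 5.0
```

```bash
python3 -m creep '[40,0,0,-0.3,0, 40,0,0,-1,0, 40,0,0,-2,0, 40,0,0,-3,0, 40,0,0,-3.4,0, 40,-1,0.4,-3.5,0.2, 40,-2,0.8,-3.5,0.5, 40,-3,1.2,-3.5,0.8, 40,-4,1.6,-3.5,1.1, 40,-5,2,-3.5,1.48, 40,-6,2.4,-3.5,1.48, 40,-6.63,2.63,-3.2,1.48]';python3 -m creep '[40,0,0,0,0,40,0,0,0,0,40,0,0,0,0]'; python3 -c "
from h import *
put('jar',160);put('jar',121)"
```

```text
t: 6.2
tool_pos: [610.6, -141.4, 282.8]
eef_rot: [0.739, 0.673, 0.001, 0.002]
ft_force: [1.0, -0.2, -0.8]
finger_gap: 53.2
finger_force: 63.8
t: 6.5
tool_pos: [609.5, -138.4, 281.6]
eef_rot: [0.739, 0.674, 0.0, 0.0]
ft_force: [0.0, 0.3, -2.2]
finger_gap: 53.4
finger_force: 64.0
jar 613.8560801845488 -146.68143391818995
row [-0.158  0.102  2.433] turn 0.003 tool [ 609.5 -138.4  281.6] yaw_y -0.0926 t 6.5
jar 613.8560801845488 -146.68143391818995
row [-0.158  0.102  3.213] turn 0.003 tool [ 609.5 -138.4  281.6] yaw_y -0.0926 t 6.5
```

```bash
python3 -m creep '[40,-0.16,0.1,1,0, 40,-0.16,0.1,2,0, 40,-0.16,0.1,2.6,0, 40,-0.16,0.1,2.6,0,40,-0.16,0.1,2.6,0]'; python3 -c "
from h import *
put('jar',121)
c=robot.camera('wrist');cv2.imwrite('pics/w1.png',c['color'][:,:,::-1])"
```

```text
t: 7.0
tool_pos: [614.4, -147.1, 153.0]
eef_rot: [0.739, 0.674, 0.0, 0.001]
ft_force: [0.5, -0.1, -1.5]
finger_gap: 53.3
finger_force: 63.9
jar 613.8560801845488 -146.68143391818995
row [ 0.007 -0.014  0.64 ] turn 0.005 tool [ 614.4 -147.1  153. ] yaw_y -0.0923 t 7.0
```

View pics/w1.png

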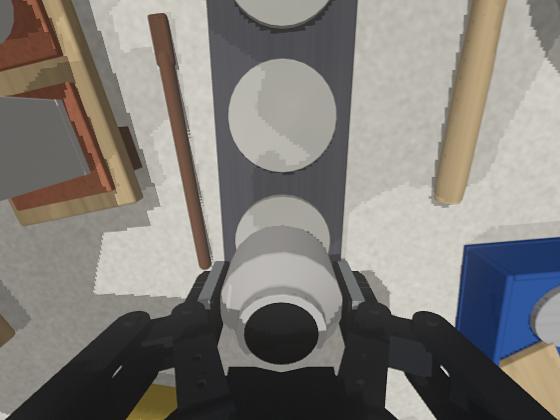

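```bash
python3 -m creep '[40,0,0,0.3,0, 40,0,0,0.5,0, 40,0,0,0.57,0, 40,0,0,0.6,0, 40,0,0,0.62,0, 40,0,0,0.62,0]'
```

```text
t: 7.65
tool_pos: [614.0, -147.8, 120.4]
eef_rot: [0.739, 0.673, 0.0, 0.0]
ft_force: [-0.2, 0.7, -1.3]
finger_gap: 53.1
finger_force: 64.2
```

```bash
python3 -m creep '[40,0,0,0.01,0, 40,0,0,0.02,0]';python3 -m creep '[40,0,0,0.015,0, 40,0,0,0.03,0]' ;python3 -m creep '[40,0,0,0.015,0, 40,0,0,0.03,0]'
```

```text
t: 7.85
tool_pos: [614.1, -147.8, 120.3]
eef_rot: [0.739, 0.673, 0.0, 0.0]
ft_force: [-6.8, 2.0, 10.2]
finger_gap: 53.0
finger_force: 65.5
t: 8.05
tool_pos: [614.1, -147.8, 120.2]
eef_rot: [0.739, 0.673, 0.0, 0.001]
ft_force: [-11.3, 3.5, 23.5]
finger_gap: 53.0
finger_force: 67.0
t: 8.25
tool_pos: [614.1, -147.8, 120.1]
eef_rot: [0.739, 0.673, 0.0, 0.001]
ft_force: [-17.2, 5.4, 35.7]
finger_gap: 53.1
finger_force: 68.1
```

```bash
python3 -m creep '[40,0,0,-0.05,0, 40,0,0,-0.05,0, 85,0,0,-0.05,0, 85,0,0,-0.05,0, 85,0,0,-0.05,0, 85,0,0,-0.05,0, 85,0,0,-0.3,0, 85,0,0,-1,0, 85,0,0,-2,0, 85,0,0,-3,0, 85,0,0,-3,0]';python3 -c "
from h import *
pick('bottle',270);pick('bottle',188)"
```

```text
t: 9.35
tool_pos: [615.4, -148.2, 274.7]
eef_rot: [0.739, 0.673, 0.003, 0.006]
ft_force: [0.4, 0.1, -0.7]
finger_gap: 85.0
finger_force: 0.0
bottle 455.69625422793285 84.15549989510686
row [ 4.33  -3.613  0.027] turn -1.481 tool [ 615.4 -148.2  274.7] yaw_y -0.0932 t 9.35
bottle 455.69625422793285 84.15549989510686
row [ 4.338 -3.635  1.666] turn -1.481 tool [ 615.4 -148.2  274.7] yaw_y -0.0932 t 9.35
```

```bash
python3 -m creep '[85,4.33,-3.61,0,-1.48, 85,4.33,-3.61,0,-1.48, 85,4.33,-3.61,0,-1.48, 85,4.33,-3.61,0,-1.48, 85,4.33,-3.61,0,-1.48, 85,4.33,-3.61,0,-1.48, 85,4.33,-3.61,0,-1.48, 85,4.33,-3.61,0,-1.48, 85,4.33,-3.61,0,-1.48]';python3 -c "
from h import *
pick('bottle',192)
c=robot.camera('top');cv2.imwrite('pics/t1.png',c['color'][:,:,::-1])"
```

```text
t: 10.25
tool_pos: [455.0, 84.0, 266.2]
eef_rot: [0.666, 0.746, 0.0, 0.0]
ft_force: [0.7, -0.6, -0.5]
finger_gap: 85.3
finger_force: 0.0
bottle 455.69625422793285 84.15549989510686
row [0.002 0.014 1.484] turn -0.008 tool [455.   84.  266.2] yaw_y 0.1123 t 10.25
```

View pics/t1.png

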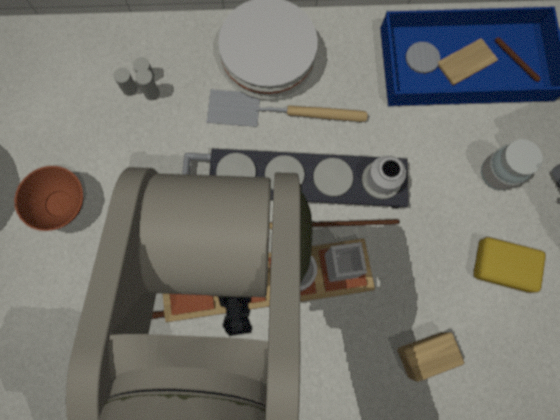

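```bash
python3 -m creep '[85,0,0.01,0.7,0, 85,0,0.01,1.2,0, 85,0,0.01,1.48,0, 85,0,0.01,1.48,0, 10,0,0.01,1.48,0, 10,0,0.01,1.48,0, 10,0,0.01,1.48,0, 10,0,0.01,1.48,0, 10,0,0.01,1.48,0, 10,0,0.01,1.48,0, 10,0,0.01,1.48,0, 10,0,0.01,1.48,0]';python3 -c "
from h import *
put('bottle',270)"
```

```text
t: 11.5
tool_pos: [455.0, 84.7, 192.6]
eef_rot: [0.666, 0.746, 0.0, 0.0]
ft_force: [-1.8, -1.0, 5.5]
finger_gap: 23.1
finger_force: 58.8
bottle 621.2853600615163 -67.02714463939665
row [-3.392  2.962 -1.544] turn 1.478 tool [455.   84.7 192.6] yaw_y 0.1133 t 11.5
```

```bash
python3 -m creep '[10,0,0,-0.3,0, 10,0,0,-1,0, 10,0,0,-1.8,0, 10,-0.8,0.7,-2,0.3, 10,-1.6,1.4,-2,0.7, 10,-2.4,2.1,-2,1.1, 10,-3.1,2.7,-2,1.48, 10,-3.39,2.96,-2,1.48, 10,-3.39,2.96,-2,1.48, 10,-3.39,2.96,-2,1.48]';python3 -c "
from h import *
put('bottle',203)"
```

```text
t: 12.5
tool_pos: [620.9, -66.9, 291.2]
eef_rot: [0.739, 0.673, -0.0, -0.001]
ft_force: [0.1, -0.9, -1.1]
finger_gap: 22.7
finger_force: 59.6
bottle 621.2853600615163 -67.02714463939665
row [-0.002  0.01   1.764] turn -0.005 tool [620.9 -66.9 291.2] yaw_y -0.0937 t 12.5
```

```bash
python3 -m creep '[10,0,0,0.7,0, 10,0,0,1.3,0, 10,0,0,1.65,0, 10,0,0,1.8,0, 10,0,0,1.86,0, 10,0,0,1.9,0,10,0,0,1.93,0,10,0,0,1.93,0]';python3 -c "
from h import *
put('bottle',193)"; python3 -m creep '[10,0,0,0.01,0,10,0,0,0.02,0,10,0,0,0.03,0]'
```

```text
t: 13.3
tool_pos: [621.2, -66.9, 196.1]
eef_rot: [0.739, 0.673, 0.0, 0.0]
ft_force: [-0.5, -0.6, -1.4]
finger_gap: 23.0
finger_force: 59.7
bottle 621.2853600615163 -67.02714463939665
row [-0.002  0.002  0.062] turn -0.003 tool [621.2 -66.9 196.1] yaw_y -0.0934 t 13.3
t: 13.6
tool_pos: [621.1, -67.0, 194.1]
eef_rot: [0.739, 0.673, 0.0, 0.0]
ft_force: [0.3, 0.4, -1.1]
finger_gap: 23.1
finger_force: 59.7
```

```bash
python3 -m creep '[10,0,0,0.01,0,10,0,0,0.02,0]'; python3 -m creep '[10,0,0,0.01,0,10,0,0,0.02,0]'
```

```text
t: 13.8
tool_pos: [621.1, -67.0, 192.9]
eef_rot: [0.739, 0.673, -0.0, -0.0]
ft_force: [0.1, 0.8, -1.6]
finger_gap: 23.0
finger_force: 59.7
t: 14.0
tool_pos: [621.1, -67.0, 192.7]
eef_rot: [0.739, 0.673, 0.0, 0.0]
ft_force: [-4.3, 0.3, 7.7]
finger_gap: 22.9
finger_force: 60.6
```

```bash
python3 -m creep '[10,0,0,-0.01,0, 85,0,0,-0.01,0, 85,0,0,-0.01,0, 85,0,0,-0.01,0, 85,0,0,-0.01,0, 85,0,0,-0.01,0, 85,0,0,-0.01,0, 85,0,0,-0.3,0, 85,0,0,-1,0, 85,0,0,-1.6,0, 85,0,0,-1.6,0]';python3 -c "
from h import *
pick('cup',270)"
```

```text
t: 15.1
tool_pos: [622.1, -67.2, 277.9]
eef_rot: [0.739, 0.673, 0.002, 0.004]
ft_force: [1.0, 0.6, -0.2]
finger_gap: 84.8
finger_force: 0.0
cup 464.700143408968 5.167019851396454
row [ 1.147 -3.271  0.126] turn -1.481 tool [622.1 -67.2 277.9] yaw_y -0.0933 t 15.1
```

```bash
python3 -m creep '[85,1.15,-3.27,0.1,-1.48, 85,1.15,-3.27,0.1,-1.48, 85,1.15,-3.27,0.1,-1.48, 85,1.15,-3.27,0.1,-1.48, 85,1.15,-3.27,0.1,-1.48, 85,1.15,-3.27,0.1,-1.48, 85,1.15,-3.27,1,-1.48, 85,1.15,-3.27,1,-1.48, 85,1.15,-3.27,1,-1.48]';python3 -c "
from h import *
pick('cup',152)
c=robot.camera('wrist');cv2.imwrite('pics/w2.png',c['color'][:,:,::-1])"
```

```text
t: 16.0
tool_pos: [464.3, 5.2, 222.4]
eef_rot: [0.666, 0.746, -0.0, -0.001]
ft_force: [-0.1, 0.2, 0.4]
finger_gap: 85.1
finger_force: 0.0
cup 464.700143408968 5.167019851396454
row [-1.000e-03  1.000e-02  1.407e+00] turn -0.005 tool [464.3   5.2 222.4] yaw_y 0.1128 t 16.0
```

View pics/w2.png

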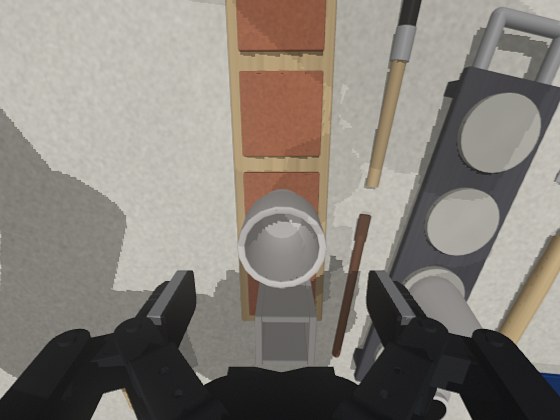

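```bash
python3 -m creep '[85,0,0.01,0.7,0, 85,0,0.01,1.2,0, 85,0,0.01,1.4,0, 85,0,0.01,1.4,0, 40,0,0.01,1.4,0, 40,0,0.01,1.4,0, 40,0,0.01,1.4,0, 40,0,0.01,1.4,0, 40,0,0.01,1.4,0, 40,0,0.01,1.4,0]';python3 -c "
from h import *
put('cup',250)"
```

```text
t: 17.05
tool_pos: [464.8, 5.4, 153.7]
eef_rot: [0.666, 0.746, 0.001, 0.001]
ft_force: [-2.1, -0.4, 7.9]
finger_gap: 56.2
finger_force: 63.1
cup 628.7146399384837 12.62714463939665
row [-0.23   3.278 -1.917] turn 1.478 tool [464.8   5.4 153.7] yaw_y 0.1134 t 17.05
```

```bash
python3 -m creep '[40,0,0,-0.3,0, 40,0,0,-1,0, 40,0,0.6,-1.5,0.3, 40,-0.1,1.3,-1.5,0.7, 40,-0.2,2.1,-1.5,1.1, 40,-0.23,2.8,-1.5,1.48, 40,-0.23,3.28,-1.5,1.48, 40,-0.23,3.28,-1.5,1.48, 40,-0.23,3.28,-1,1.48, 40,-0.23,3.28,-0.5,1.48, 40,-0.23,3.28,-0.3,1.48, 40,-0.23,3.28,-0.3,1.48]';python3 -c "
from h import *
put('cup',154)"
```

```text
t: 18.25
tool_pos: [627.7, 12.7, 166.4]
eef_rot: [0.739, 0.673, -0.001, -0.001]
ft_force: [-0.4, -0.7, -1.7]
finger_gap: 55.6
finger_force: 64.6
cup 628.7146399384837 12.62714463939665
row [0.    0.021 0.248] turn -0.004 tool [627.7  12.7 166.4] yaw_y -0.0935 t 18.25
```

```bash
python3 -m creep '[40,0,0.02,0.1,0, 40,0,0.02,0.16,0, 40,0,0.02,0.2,0, 40,0,0.02,0.22,0, 40,0,0.02,0.22,0]';python3 -m creep '[40,0,0,0.01,0,40,0,0,0.02,0]'; python3 -m creep '[40,0,0,0.01,0,40,0,0,0.02,0]'
```

```text
t: 18.75
tool_pos: [629.4, 12.6, 156.1]
eef_rot: [0.739, 0.673, 0.0, 0.0]
ft_force: [0.6, 0.4, -0.8]
finger_gap: 55.7
finger_force: 64.6
t: 18.95
tool_pos: [629.4, 12.6, 155.1]
eef_rot: [0.739, 0.673, 0.0, 0.0]
ft_force: [-0.9, 0.2, -1.4]
finger_gap: 56.2
finger_force: 64.6
t: 19.15
tool_pos: [629.4, 12.6, 154.0]
eef_rot: [0.739, 0.673, 0.0, 0.0]
ft_force: [0.1, 0.5, -1.0]
finger_gap: 55.8
finger_force: 64.6
```

```bash
python3 -m creep '[40,0,0,0.01,0]'; python3 -m creep '[40,0,0,0.01,0]';python3 -m creep '[40,0,0,0.01,0]'
```

```text
t: 19.25
tool_pos: [629.4, 12.6, 153.8]
eef_rot: [0.739, 0.673, 0.0, 0.0]
ft_force: [-3.2, 0.8, 4.3]
finger_gap: 56.1
finger_force: 65.0
t: 19.35
tool_pos: [629.4, 12.6, 153.8]
eef_rot: [0.739, 0.673, 0.0, 0.0]
ft_force: [-4.3, 0.4, 9.4]
finger_gap: 55.6
finger_force: 65.4
t: 19.45
tool_pos: [629.4, 12.7, 153.8]
eef_rot: [0.739, 0.673, 0.0, 0.0]
ft_force: [-7.3, 0.4, 12.1]
finger_gap: 56.0
finger_force: 65.7
```

```bash
python3 -m creep '[40,0,0,-0.02,0, 85,0,0,-0.02,0, 85,0,0,-0.02,0, 85,0,0,-0.02,0, 85,0,0,-0.02,0, 85,0,0,-0.3,0, 85,0,0,-1,0, 85,0,0,-1.8,0, 85,0,0,-2.4,0, 85,0,0,-2.4,0]';python3 -c "
from h import *
pick('square',270)"
```

```text
t: 20.45
tool_pos: [630.4, 12.5, 278.5]
eef_rot: [0.739, 0.673, 0.003, 0.004]
ft_force: [0.7, 0.7, 0.6]
finger_gap: 84.9
finger_force: 0.0
square 473.5907761223172 -72.82789440560063
row [-1.991 -2.965  0.143] turn -1.481 tool [630.4  12.5 278.5] yaw_y -0.0933 t 20.45
```

```bash
python3 -m creep '[85,-2,-2.97,0.1,-1.48, 85,-2,-2.97,0.1,-1.48, 85,-2,-2.97,0.1,-1.48, 85,-2,-2.97,0.1,-1.48, 85,-2,-2.97,0.1,-1.48, 85,-2,-2.97,0.1,-1.48, 85,-2,-2.97,0.1,-1.48, 85,-2,-2.97,0.1,-1.48, 85,-2,-2.97,0.1,-1.48]';python3 -c "
from h import *
pick('square',140)
c=robot.camera('wrist');cv2.imwrite('pics/w3.png',cv2.resize(c['color'][200:380,180:380,::-1],None,fx=3,fy=3))"
```

```text
t: 21.35
tool_pos: [472.7, -72.7, 267.3]
eef_rot: [0.666, 0.746, -0.0, -0.0]
ft_force: [0.1, 0.7, 0.4]
finger_gap: 85.1
finger_force: 0.0
square 473.5907761223172 -72.82789440560063
row [-0.005  0.019  2.545] turn 0.005 tool [472.7 -72.7 267.3] yaw_y 0.1141 t 21.35
```

View pics/w3.png

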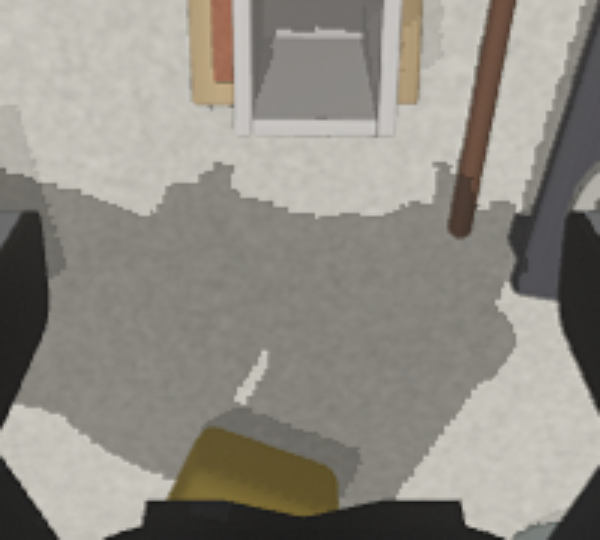

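```bash
python3 -c "
from h import *
c=robot.camera('wrist')
e=unproj(c,(285,245),114);print(e)
a=RACK[2];d=e-np.array(slot(RACK,-120));print('local',d@[np.cos(a),np.sin(a)],d@[-np.sin(a),np.cos(a)]+22)"
python3 -m creep '[85,0,0.02,0.8,0, 85,0,0.02,1.6,0, 85,0,0.02,2.2,0, 85,0,0.02,2.55,0, 85,0,0.02,2.55,0, 25,0,0.02,2.55,0, 25,0,0.02,2.55,0, 25,0,0.02,2.55,0, 25,0,0.02,2.55,0, 25,0,0.02,2.55,0, 25,0,0.02,2.55,0, 25,0,0.02,2.55,0]';python3 -c "
from h import *
put('square',270)"
```

```text
[478.37075084 -91.37143602]
local 2.649043319994272 3.034408431637967
t: 22.65
tool_pos: [473.8, -73.2, 141.2]
eef_rot: [0.666, 0.746, 0.0, 0.001]
ft_force: [0.6, 1.8, 6.1]
finger_gap: 43.3
finger_force: 61.6
square 636.1439198154512 92.28143391818995
row [ 2.919  3.605 -2.57 ] turn 1.477 tool [473.8 -73.2 141.2] yaw_y 0.1132 t 22.65
```

```bash
python3 -m creep '[25,0,0,-0.3,0, 25,0,0,-1,0, 25,0,0,-2,0, 25,0.5,0.7,-2.6,0.3, 25,1.1,1.4,-2.6,0.7, 25,1.7,2.1,-2.6,1.1, 25,2.3,2.8,-2.6,1.48, 25,2.88,3.4,-2.6,1.48, 25,2.88,3.6,-2.6,1.48, 25,2.88,3.6,-2.6,1.48, 25,2.88,3.6,-2,1.48, 25,2.88,3.6,-1.4,1.48]';python3 -m creep '[25,0,0,0.3,0, 25,0,0,0.3,0]' ;python3 -c "
from h import *
put('square',141.5)"
```

```text
t: 23.85
tool_pos: [635.4, 89.7, 210.2]
eef_rot: [0.74, 0.673, 0.001, 0.001]
ft_force: [0.7, -0.6, -2.1]
finger_gap: 43.8
finger_force: 62.0
t: 24.05
tool_pos: [634.4, 89.7, 193.0]
eef_rot: [0.74, 0.673, -0.002, -0.002]
ft_force: [-0.4, 0.1, -0.5]
finger_gap: 43.5
finger_force: 61.9
square 636.1439198154512 92.28143391818995
row [0.056 0.034 1.03 ] turn -0.011 tool [634.4  89.7 193. ] yaw_y -0.0945 t 24.05
```

```bash
python3 -m creep '[25,0.01,0.02,0.4,0, 25,0.01,0.02,0.7,0, 25,0.01,0.02,0.85,0, 25,0.01,0.02,0.92,0, 25,0.01,0.02,0.92,0]';python3 -c "
from h import *
put('square',141.5)"
```

```text
t: 24.55
tool_pos: [636.9, 90.7, 149.2]
eef_rot: [0.739, 0.673, 0.0, 0.0]
ft_force: [-0.7, 0.3, -1.4]
finger_gap: 43.4
finger_force: 61.9
square 636.1439198154512 92.28143391818995
row [ 0.03  -0.017  0.153] turn -0.004 tool [636.9  90.7 149.2] yaw_y -0.0935 t 24.55
```

```bash
python3 -m creep '[25,-0.01,-0.02,0.06,0, 25,-0.01,-0.02,0.1,0, 25,-0.01,-0.02,0.12,0, 25,-0.01,-0.02,0.13,0]';python3 -m creep '[25,0,0,0.01,0,25,0,0,0.02,0]'; python3 -m creep '[25,0,0,0.01,0]'; python3 -m creep '[25,0,0,0.01,0]'
```

```text
t: 24.95
tool_pos: [635.8, 90.4, 142.5]
eef_rot: [0.739, 0.673, 0.0, 0.0]
ft_force: [0.0, -0.1, -1.9]
finger_gap: 42.9
finger_force: 61.9
t: 25.15
tool_pos: [635.8, 90.5, 141.5]
eef_rot: [0.739, 0.673, 0.0, 0.0]
ft_force: [-0.2, 0.8, -1.7]
finger_gap: 43.7
finger_force: 61.9
t: 25.25
tool_pos: [635.8, 90.5, 141.3]
eef_rot: [0.739, 0.673, 0.0, 0.0]
ft_force: [-1.2, -0.1, 4.0]
finger_gap: 43.2
finger_force: 62.3
t: 25.35
tool_pos: [635.8, 90.5, 141.3]
eef_rot: [0.739, 0.673, 0.0, 0.0]
ft_force: [-4.0, 0.2, 8.3]
finger_gap: 43.4
finger_force: 62.8
```

Release, rise, then retreat back over the rack so the top camera sees the carrier.

```bash
python3 -m creep '[25,0,0,-0.01,0, 85,0,0,-0.01,0, 85,0,0,-0.01,0, 85,0,0,-0.01,0, 85,0,0,-0.01,0, 85,0,0,-0.01,0, 85,0,0,-0.3,0, 85,0,0,-1,0, 85,0,0,-1.8,0, 85,0,0,-2.6,0, 85,0,-1,-3.2,0,85,0,-2,-3.2,0]'; python3 -m creep '[85,0,-1,0,0,85,0,-2,0,0, 85,0,-3,0,0, 85,0,-4,0,0, 85,0,-5,0,0,85,0,-5,0,0]'; python3 - <<'E'
from h import *
c=robot.camera("top")
im=rect(c,36)
for n in SL:
    x,y=slot(CAR,-SL[n]);print(n,np.round((x,y),1))
cv2.imwrite("pics/t2.png",c["color"][:,:,::-1])
# side views of the carrier
cs=robot.camera("scene");k=cs["color"][150:330,130:380,::-1]
cv2.imwrite("pics/s2.png",np.vstack([cv2.resize(c["color"][130:230,150:430,::-1],(700,250)),cv2.resize(k[:,:],(700,350))[:350]]))
E
```

```text
t: 26.55
tool_pos: [543.5, 98.9, 303.9]
eef_rot: [0.74, 0.673, 0.003, 0.003]
ft_force: [0.9, -0.3, 0.6]
finger_gap: 85.1
finger_force: 0.0
t: 27.15
tool_pos: [290.2, 123.0, 300.8]
eef_rot: [0.739, 0.674, 0.001, 0.001]
ft_force: [0.6, 1.3, -0.1]
finger_gap: 84.8
finger_force: 0.0
jar [ 613.9 -146.7]
bottle [621.3 -67. ]
cup [628.7  12.6]
square [636.1  92.3]
```

View pics/s2.png

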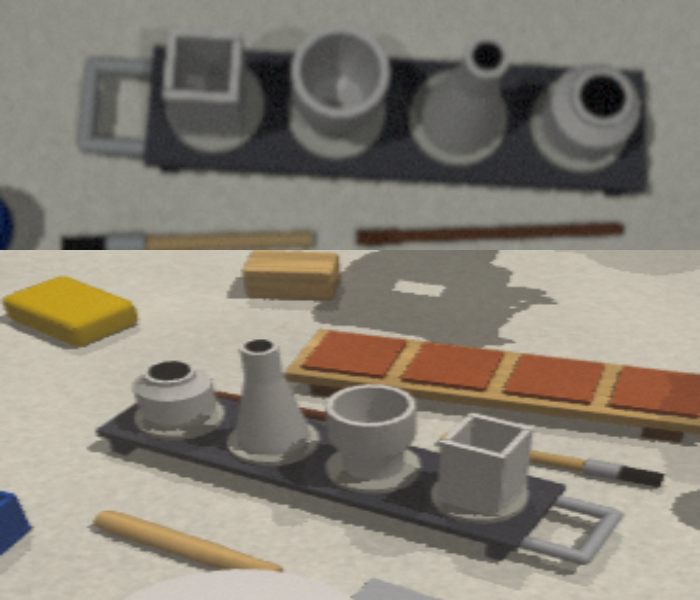

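```bash
python3 - <<'E'
from h import *
B=dict(top=(623.8,-28.6,-.089),scene=(628.6,-26.6,-.1));out=[]
th=np.linspace(0,2*np.pi,60)
for n,(a,b) in dict(top=((140,130),(420,220)),scene=((150,175),(350,310))).items():
    c=robot.camera(n);im=cv2.resize(c["color"],None,fx=4,fy=4,interpolation=cv2.INTER_CUBIC)
    for p,z,r in(("jar",94,18),("jar",78,27.5),("bottle",154,12.5),("bottle",36,25),("cup",116,29),("cup",36,21),("square",114,22)):
        x,y=slot(B[n],-SL[p])
        if p=="square":
            q=np.array([[r,r],[r,-r],[-r,-r],[-r,r]]);A=B[n][2]
            q=q@np.array([[np.cos(A),np.sin(A)],[-np.sin(A),np.cos(A)]])
        else: q=np.c_[r*np.cos(th),r*np.sin(th)]
        uv=proj(c,np.c_[q+(x,y),np.full(len(q),z)])*4+1.5
        cv2.polylines(im,[uv.round().astype(int)],True,(0,255,0),1)
    im=im[a[1]*4:b[1]*4,a[0]*4:b[0]*4];out.append(cv2.resize(im,None,fx=800/im.shape[1],fy=800/im.shape[1])[:,:])
o=np.vstack(out);o=cv2.resize(o,None,fx=600/o.shape[0],fy=600/o.shape[0],interpolation=cv2.INTER_AREA)
cv2.imwrite("pics/chk.png",o[:,:,::-1]);print(o.shape)
E
```

```text
(600, 602, 3)
```

View pics/chk.png

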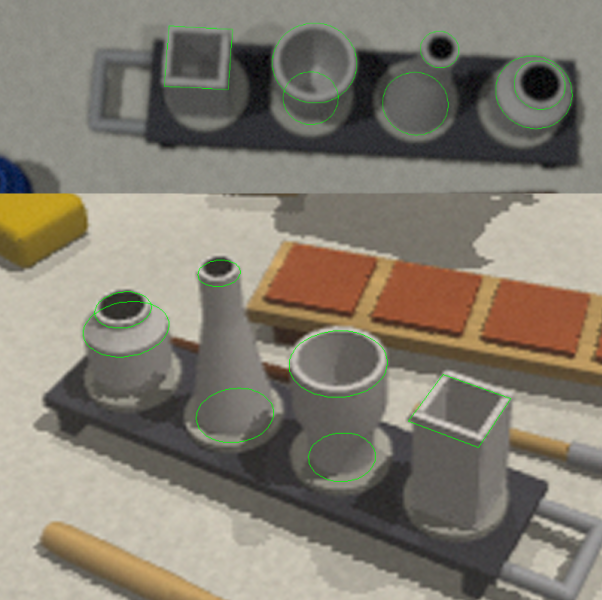

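Every pot sits within about 2 mm of its disc centre, so I am handing in.

```bash
python3 -c "
from bench import robot
print(robot.job_done())"
```

```text
the job is handed in; nothing more can be done
None
```

All four pots stand upright on the carrier discs in reverse order (from the far end to the handle: jar, bottle, cup, square), each within about 2 mm of its disc's centre by the final camera check, and I handed the job in after about 28 s of robot time.

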